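# Open the sprung contact grill without letting it fly up

### The arm

A 6-joint arm with a two-finger parallel gripper is mounted at the origin on a cart in front of the work surface, level with it; the furniture and walls round the work are solid. World frame = base frame: x ahead of the robot, y to its left, z up, the work surface at z = 0. Lengths are in m, angles in rad, forces in N, time in s.
With the tool pointing down it reaches from about 0.25 to 0.775 m from the base axis. Payload 4 kg.
Tool frame: the origin (TCP) lies at the very end of the fingers, on their centre line; the grasp point (between the pads) lies 19 mm behind it (env.pinch_z is the distance from the TCP to the grasp point, in m); z points along the fingers, y is the line along which they close (so a half turn about z gives the same grasp; the last joint's range is limited). The gripper opens to 85 mm and grips with 20 to 120 N. Pads are 22 mm wide; open, the fingers measure 114 mm over their backs; the gripper's body (76 mm by 85 mm) begins 54 mm behind the grasp point. The pads swing forward as they close: fully open they stand 13 mm farther back than shut.
Start: joints at [-1.354, 0.087, 1.371, -0, 1.684, -0.103], TCP at [0.173, -0.522, 0.231] pointing down, gripper open.
Joint ranges: [-3.1, 3.1], [-0.76, 2.03], [0.27, 2.55], [-1.08, 4.22], [0.17, 2.65], [-2.57, 2.57]. Speed limits (rad/s): [2.79, 2.79, 3.14, 3.14, 3.14, 3.14].

### API

Orientations are given as a rotation vector (axis times angle).
In Python, from plant import env, cams gives the robot as it stands. The module is installed in compiled form; this text tells all that it offers.
- The arm moves only by the shell command python3 -m crank 'ROWS' [FORCE]. ROWS is JSON, a list of rows, each an object with "delta_pos": the shift along the world's x, y, z in mm, a list of three; "dr": the turn, a rotation vector about the world's x, y, z in degrees, a list of three; "claw": the opening in per cent of the stroke, from 0 (shut) to 100 (fully open). A call has 1 to 12 rows; each row is the pose to reach, as a shift and turn from the pose commanded when the call began; what a row does not reach only later rows make up. A row lasts 1/12 s, in which the tool goes at most 41.7 mm and 7.16 degrees, less where a joint would pass 70% of its speed; a pose out of reach is approached as far as the arm can. A call with a gripper value outside its range is refused whole. The fingers move at their own pace and stop on an object; FORCE is the grip in N (left out, the last holds). Time passes only in rows, so rows that repeat a pose let the fingers close. It gives the time, the measured TCP pose, the force, the opening and the grip force at its end, in the units of the state.
- env.read_state(): the state, without advancing time (a new reading comes with each control period).
- cams.read_camera(name): name is "scene" or "top"; returns a dict with "image" (384x512x3 uint8, red, green, blue), "z_map" (384x512 float32, m along the optical axis (not along the pixel's ray), 0 where there is no reading), "fovy" (degrees; the focal length in pixels is half the picture's height over the tangent of half this angle, whatever the lens; pixels are square), "cx", "cy" (the principal point, pixels), "rvec" (rotation vector, rad) and "tvec" (3), from world to camera coordinates, as OpenCV has them. Camera axes: x right, y down, z forward; pixel columns grow to the right and rows downward; lengths in m; the calibration is good to about 2 mm. A picture is of the moment at which its call begins.
- env.hand_in(): hands the job in; it is judged then, once.
The state is a dict: "clock": time; "joints": joint angles; "qvel": joint speeds; "joint_torque": joint torques, N m; "tool_pos": TCP position; "ee_rot": TCP orientation; "ft_force": force on the tool from outside, world axes, zero at the start; "moment": the same for the moment, N m; "gripper_width": finger opening in m; "grasp_force": force on a finger pad.
Only numpy, scipy, OpenCV 4.12 (cv2) and the standard library are available. Lean on these libraries where they do the work, as an engineer would, in place of code of your own. Each camera call takes 0.05 s, during which the arm holds its last target. There are 200 camera calls.

### The job

The contact grill is shut: its upper plate is sprung to open and is held down only by the wire bail over the black ledge at its front. Press the ledge down by feel to its stop, without leaning on it, push the bail forward off the ledge while you keep the plate down, then let the plate come up slowly against your fingers, taking at least a second or two, until it stands fully open on its own. It must never snap up, and the bottle, shaker and cup beside the grill must not be disturbed.

Things in the scene. Friction and masses are not known exactly. Their poses are not given: they have to be found in the camera images.
- grill: steel contact grill, 270 x 270 mm, fixed. Origin: on the worktop under its centre; x runs from its front to the rear hinge (front looks to -x), y left, z up. Four screw feet lift it by an amount called h, 0 to 20 mm, different each time and not measured. Height shut: 137 mm + h. Front: drawer, knob, two lamps. Hinge axis along y at x = +112 mm, z = 105 mm + h.
- upper_plate (a joint): angle of the hinged upper plate, rad: 0 at its hard stop shut, 0.027 as the bail holds it, 0.95 fully open (stop, 54 deg). Front rises. Grip: a level black ledge at its front middle, grill x -160 to -101 mm, y +-50 mm, 14 mm thick; top at z = 118 mm + h shut, 7 mm higher as held. At x = -124 mm the spring lifts it with 7 to 10 N near shut, 3 to 5 N near open. Left free it snaps up (over 1 rad/s).
- bail (a joint): angle of the U-shaped wire bail, rad: 0 standing over the ledge, growing as its top swings forward (grill's -x), 2.0 hanging forward. At 0 its 7 mm thick, 124 mm long crossbar (along y) lies on the ledge at x = -151 mm, kept by two 4 mm nibs on the ledge's front edge (y = +-30 to 46 mm): it passes them only with the plate within 2.5 mm of its stop. Pivot: x = -157 mm, z = 58 mm + h. Past 0.2 it falls by itself.
- sauce_bottle: glass sauce bottle, 59 mm across, 203 mm tall, standing at the grill's right (-y) side; origin at the centre of its underside
- salt_shaker: salt shaker, 44 mm across, 90 mm tall, standing at the right of the grill's front; origin at the centre of its underside
- steel_cup: empty steel cup, 76 mm across, 102 mm tall, standing at the grill's left (+y) side; origin at the centre of its underside

How it is judged:
On the way:
1. the bail has been pushed forward off the ledge while the upper plate is still held down (value of joint bail above 0.5 rad and value of joint upper_plate below 0.1 rad), for 0.2 s.
At the end, for the whole second after the job is handed in: The upper plate stands fully open on its own (above 0.90 of its 0.95 rad) and the bail hangs forward (above 1.5 of its 2.0 rad) (value of joint upper_plate above 0.9 rad and value of joint bail above 1.5 rad); the robot touches nothing.
It fails at once if the upper plate snaps up (faster than 1 rad/s in opening) (velocity of joint upper_plate above 1 rad/s).
It fails at once if the fingers lean on the grill with more than 45 N (contact force between the fingers and grill above 45 N).
It fails at once if the bottle, shaker or cup is shifted by more than 30 mm or knocked over (distance of any of sauce_bottle, salt_shaker, steel_cup from where it was at the start of the episode above 0.03 m or angle between any of sauce_bottle, salt_shaker, steel_cup's own z axis and vertical above 0.5 rad).
It also fails if it takes over 45 s, if anything falls off the work surface, if the arm or the gripper's body presses on something with over 40 N, if the wrist force passes 120 N, or if a joint passes its speed limit or range.

## Working session

There is one attempt and no reset: what is moved stays moved. The work goes in short steps, Python scripts to look and compute and a shell command to move; the robot and the scene stay as the last step left them, time stands still between calls to the robot, and variables do not carry over. Pictures are saved under pics/ and viewed, at most 10 in all, crops included, and the job is handed in when it is done.

```bash
mkdir -p pics; cat > h.py <<'E'
import numpy as np, cv2
from plant import env, cams
def grab(n):
    c=cams.read_camera(n); c['f']=192/np.tan(np.radians(c['fovy'])/2)
    c['R']=cv2.Rodrigues(np.array(c['rvec'],float))[0]; c['t']=np.array(c['tvec'],float).ravel(); return c
def cloud(c):
    z=c['z_map']; v,u=np.indices(z.shape)
    p=np.stack([(u-c['cx'])/c['f']*z,(v-c['cy'])/c['f']*z,z],-1)
    w=(p-c['t'])@c['R']; w[z==0]=np.nan; return w
E
python3 - <<'E'
from h import *
a=[]
for n in('scene','top'):
    c=grab(n); cv2.imwrite(f'pics/{n}0.png',c['image'][:,:,::-1]); np.savez(f'{n}0.npz',w=cloud(c),im=c['image'])
    print(n,-c['R'].T@c['t'],c['fovy'],np.isnan(cloud(c)[...,0]).mean())
print(env.read_state())
E
```

```text
scene [1.24673271 0.20175068 1.1605198 ] 44.93354756346912 0.0037384033203125
top [-0.02496672  0.12154971  1.32426549] 46.77431321380982 0.0038808186848958335
{'clock': 0.1, 'joints': array([-1.35414629e+00,  8.79195682e-02,  1.37214791e+00,  3.14911419e-06,
        1.68360921e+00, -1.03082873e-01]), 'qvel': array([ 0.00116087, -0.00179009, -0.00507723, -0.00071107,  0.00079625,
        0.00172438]), 'joint_torque': array([ 2.29848723e-03, -3.53015256e+01, -3.14218640e+01, -1.43342294e-05,
        7.96241598e-03,  6.49743853e-06]), 'tool_pos': array([ 0.17277775, -0.52166981,  0.23021243]), 'ee_rot': array([-3.09947838e+00, -4.99768016e-01,  1.80759234e-04]), 'ft_force': array([ 0.29143305, -0.16387401, -0.14642188]), 'moment': array([6.52612848e-05, 3.27479385e-02, 3.08598037e-02]), 'grasp_force': 0.0, 'gripper_width': 0.08520988843941299}
```

View pics/scene0.png

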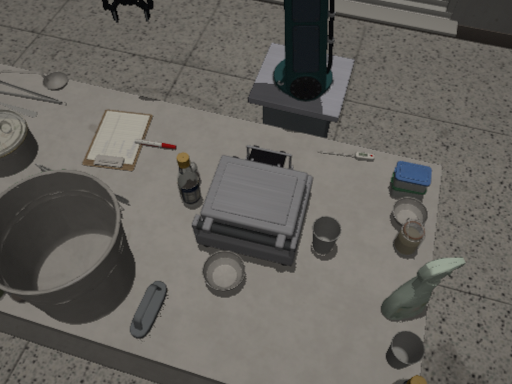

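View pics/top0.png

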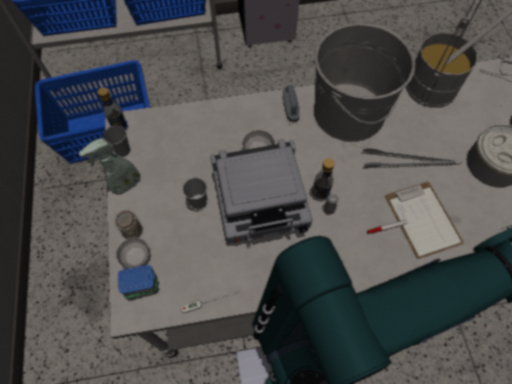

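The grill is at about top (262,190), with its ledge at (268,217) facing the robot. The cup is at (195,193), the bottle at (323,180) and the shaker at (331,204).

```bash
python3 - <<'E'
from h import *
d=np.load('top0.npz'); w=d['w']; im=d['im']
crop=im[130:250,170:350]; cv2.imwrite('pics/crop1.png',cv2.resize(crop[:,:,::-1],None,fx=4.4,fy=4.4,interpolation=cv2.INTER_CUBIC))
sub=np.zeros(w.shape[:2],bool); sub[140:245,205:312]=1
P=w[sub]; 
h,e=np.histogram(P[:,2],np.arange(0,.22,.004)); print([(round(x,3),n) for x,n in zip(e,h) if n>40])
m=sub&(w[...,2]>.118)
r=cv2.minAreaRect((w[m][:,:2]*1000).astype(np.float32)); print(r, cv2.boxPoints(r))
lum=im.mean(-1)
m2=sub&(lum<22)&(w[...,2]>.1); print('dark',m2.sum(),w[m2].mean(0) if m2.any() else 0)
for n,(u,v) in dict(ledgemid=(268,215),plate=(262,185),cup=(195,186),bottle=(328,163),shaker=(331,201)).items(): print(n,w[v-1:v+2,u-1:u+2].reshape(-1,3).mean(0).round(3),im[v,u])
s=np.load('scene0.npz')['w']; print('scene plate',s[190,255],'bar',s[165:168,265:268].mean((0,1)))
E
```

```text
[(np.float64(0.0), np.int64(1031)), (np.float64(0.004), np.int64(199)), (np.float64(0.048), np.int64(41)), (np.float64(0.052), np.int64(69)), (np.float64(0.056), np.int64(70)), (np.float64(0.06), np.int64(64)), (np.float64(0.064), np.int64(60)), (np.float64(0.068), np.int64(73)), (np.float64(0.072), np.int64(191)), (np.float64(0.076), np.int64(412)), (np.float64(0.08), np.int64(384)), (np.float64(0.084), np.int64(80)), (np.float64(0.088), np.int64(79)), (np.float64(0.092), np.int64(107)), (np.float64(0.096), np.int64(48)), (np.float64(0.12), np.int64(92)), (np.float64(0.124), np.int64(215)), (np.float64(0.128), np.int64(214)), (np.float64(0.132), np.int64(437)), (np.float64(0.136), np.int64(344)), (np.float64(0.14), np.int64(550)), (np.float64(0.144), np.int64(1364)), (np.float64(0.148), np.int64(1940)), (np.float64(0.152), np.int64(636))]
((471.74017333984375, 3.0042572021484375), (535.9835815429688, 270.3160095214844), 1.8079659938812256) [[ 199.61761  129.63991]
 [ 208.146   -140.54152]
 [ 743.86273 -123.63139]
 [ 735.33435  146.55003]]
dark 455 [0.48602174 0.00525065 0.13233064]
ledgemid [0.489 0.005 0.135] [10  8 11]
plate [0.582 0.006 0.151] [104 104 106]
cup [0.665 0.21  0.055] [51 50 49]
bottle [ 0.593 -0.192  0.202] [133 106  58]
shaker [ 0.525 -0.201  0.083] [89 87 84]
scene plate [0.60919953 0.00591462 0.15073818] bar [0.52374814 0.01098903 0.14702316]
```

View pics/crop1.png

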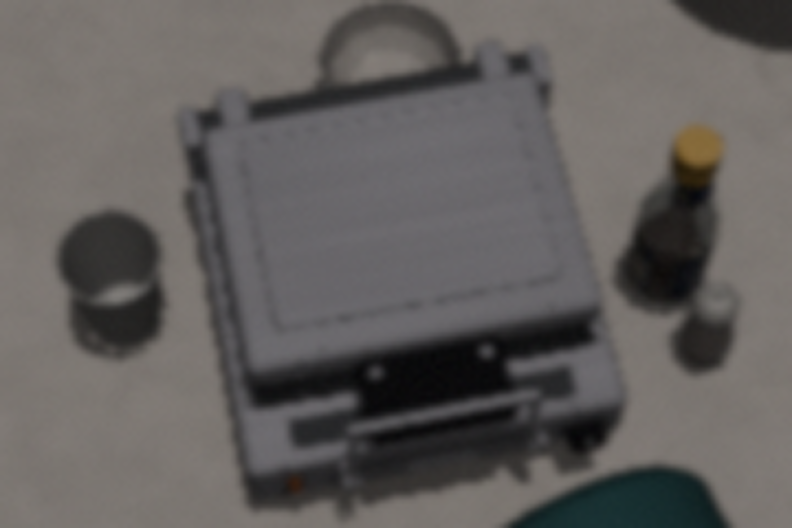

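The crop shows the bail's crossbar over the front of the black ledge, from crop (345,437) to (540,400). The grill is yawed slightly. Next I fit the plate and the ledge.

```bash
python3 - <<'E'
from h import *
d=np.load('top0.npz'); w=d['w']; im=d['im']
sub=np.zeros(w.shape[:2],bool); sub[140:236,205:312]=1
m=sub&(w[...,2]>.138)&(w[...,0]>.47)&(w[...,0]<.8)&(im.mean(-1)>60)
r=cv2.minAreaRect((w[m][:,:2]*1000).astype(np.float32)); print(r); print(cv2.boxPoints(r))
lum=im.mean(-1)
m2=(sub&(lum<25)&(w[...,2]>.11)&(w[...,0]<.53)).astype(np.uint8)
n,l,st,_=cv2.connectedComponentsWithStats(m2); k=1+st[1:,4].argmax()
q=w[l==k]; print(q.min(0),q.max(0)); r2=cv2.minAreaRect((q[:,:2]*1000).astype(np.float32)); print('ledge',r2,np.median(q,0))
# base box top: z 0.07-0.085 -> sides
b=sub&(w[...,2]>.066)&(w[...,2]<.088); r3=cv2.minAreaRect((w[b][:,:2]*1000).astype(np.float32)); print('base',r3)
# plate profile along centre line
for v in range(150,236,4):
  u=int(268+(217-v)*-0.0-(217-v)*0.13); print(v,u,w[v,u].round(3),int(lum[v,u]))
E
```

```text
((612.0677490234375, 6.342475891113281), (224.32669067382812, 247.4956817626953), 0.05072405934333801)
[[ 499.7949    129.99097 ]
 [ 500.014    -117.50461 ]
 [ 724.3406   -117.306015]
 [ 724.12146   130.18956 ]]
[ 0.46902581 -0.10434266  0.11100751] [0.5171884  0.05488908 0.1407428 ]
ledge ((492.6411437988281, -25.49034881591797), (44.74871063232422, 159.3302001953125), 2.2669267654418945) [0.48996963 0.00199142 0.13416906]
base ((530.2617797851562, 42.796966552734375), (351.4162902832031, 197.3833465576172), 58.718624114990234)
150 259 [ 0.718 -0.009  0.129] 46
154 259 [ 0.695 -0.005  0.143] 103
158 260 [ 0.678 -0.005  0.147] 105
162 260 [ 0.664 -0.002  0.146] 108
166 261 [ 0.647 -0.003  0.149] 106
170 261 [0.631 0.    0.153] 107
174 262 [ 0.622 -0.001  0.145] 105
178 262 [0.606 0.002 0.15 ] 104
182 263 [0.591 0.001 0.152] 107
186 263 [0.578 0.004 0.151] 104
190 264 [0.565 0.003 0.149] 104
194 265 [0.55  0.003 0.152] 104
198 265 [0.538 0.005 0.151] 96
202 266 [0.525 0.004 0.149] 107
206 266 [0.513 0.006 0.148] 85
210 267 [0.504 0.005 0.139] 12
214 267 [0.493 0.007 0.134] 8
218 268 [0.48  0.006 0.133] 9
222 268 [0.468 0.009 0.133] 50
226 269 [0.456 0.008 0.131] 18
230 269 [0.466 0.005 0.074] 36
234 270 [0.459 0.003 0.059] 45
```

```bash
python3 - <<'E'
from h import *
c=grab('top')
def cast(u,v,z):
    d=c['R'].T@np.array([(u-c['cx'])/c['f'],(v-c['cy'])/c['f'],1]); o=-c['R'].T@c['t']; return (o+d*(z-o[2])/d[2]).round(4)
g=lambda x,y,z: cast(170+(x+.5)/4.4-.5,130+(y+.5)/4.4-.5,z)
a,b=g(345,435,.138),g(540,399,.138); print('bar',a,b,(a+b)/2,'len',np.linalg.norm(a-b),'yaw',np.degrees(np.arctan2((a-b)[1],(a-b)[0]))-90)
for n,p,z in(('FL',(250,365),.148),('FR',(598,308),.148),('RL',(207,140),.145),('RR',(530,85),.145),('ledgeL',(362,375),.133),('ledgeR',(508,350),.133),('baseFL',(250,475),.08),('baseFR',(622,405),.08),('cup',(110,260),.102),('bottle',(698,145),.203),('shaker',(716,300),.09)): print(n,g(*p,z))
d=np.load('top0.npz')['w']; s=np.load('scene0.npz')['w']
for n,w in(('top',d),('scene',s)):
    m=(abs(w[...,1])<.04)&(w[...,0]>.40)&(w[...,0]<.54)&(w[...,2]>.1)
    for x in np.arange(.41,.54,.01):
        k=m&(abs(w[...,0]-x)<.005); print(n,round(x,3),k.sum(),np.median(w[k][:,2]).round(4) if k.any() else '')
E
```

```text
bar [0.456  0.0692 0.138 ] [ 0.4591 -0.0616  0.138 ] [0.45755 0.0038  0.138  ] len 0.1308367303168342 yaw 1.3576733304328883
FL [0.5118 0.1234 0.148 ]
FR [ 0.513  -0.1118  0.148 ]
RL [0.6896 0.1288 0.145 ]
RR [ 0.6948 -0.1034  0.145 ]
ledgeL [0.4986 0.0509 0.133 ]
ledgeR [ 0.4997 -0.0486  0.133 ]
baseFL [0.4618 0.135  0.08  ]
baseFR [ 0.4686 -0.1253  0.08  ]
cup [0.6301 0.2093 0.102 ]
bottle [ 0.594  -0.1926  0.203 ]
shaker [ 0.5313 -0.2063  0.09  ]
top 0.41 0 
top 0.42 0 
top 0.43 0 
top 0.44 0 
top 0.45 68 0.1333
top 0.46 95 0.1394
top 0.47 79 0.1352
top 0.48 83 0.1351
top 0.49 84 0.1342
top 0.5 84 0.1345
top 0.51 132 0.1393
top 0.52 89 0.148
top 0.53 82 0.1487
top 0.54 51 0.1504
scene 0.41 0 
scene 0.42 0 
scene 0.43 0 
scene 0.44 0 
scene 0.45 1 0.1348
scene 0.46 38 0.1385
scene 0.47 126 0.1349
scene 0.48 79 0.1338
scene 0.49 87 0.1329
scene 0.5 78 0.1335
scene 0.51 20 0.1346
scene 0.52 68 0.1465
scene 0.53 89 0.1474
scene 0.54 30 0.1484
```

Grill: x ≈ 0.609, y ≈ 0.004, yaw about +1°, h ≈ 9 mm. The bar is at x ≈ 0.458 and the ledge top at z ≈ 0.134. I'll go above the ledge behind the bar with the fingers shut.

```bash
python3 -m crank '[{"delta_pos":[20,40,15],"dr":[0,0,0],"claw":0},{"delta_pos":[40,75,30],"dr":[0,0,-3],"claw":0},{"delta_pos":[60,110,40],"dr":[0,0,-6],"claw":0},{"delta_pos":[80,145,40],"dr":[0,0,-9],"claw":0},{"delta_pos":[100,180,40],"dr":[0,0,-12],"claw":0},{"delta_pos":[120,215,40],"dr":[0,0,-15],"claw":0},{"delta_pos":[140,250,40],"dr":[0,0,-17.3],"claw":0},{"delta_pos":[160,285,40],"dr":[0,0,-17.3],"claw":0},{"delta_pos":[180,320,40],"dr":[0,0,-17.3],"claw":0},{"delta_pos":[200,355,40],"dr":[0,0,-17.3],"claw":0},{"delta_pos":[220,385,40],"dr":[0,0,-17.3],"claw":0},{"delta_pos":[240,415,40],"dr":[0,0,-17.3],"claw":0}]' 40
```

```text
clock: 1.15
tool_pos: [0.4133, -0.1051, 0.2713]
ee_rot: [3.141, 0.029, 0.0]
ft_force: [0.3, -1.5, 0.7]
gripper_width: 0.0
grasp_force: 0.0
```

```bash
python3 -m crank '[{"delta_pos":[20,30,0],"dr":[0,0,0],"claw":0},{"delta_pos":[40,60,0],"dr":[0,0,0],"claw":0},{"delta_pos":[60,85,-10],"dr":[0,0,0],"claw":0},{"delta_pos":[70,105,-30],"dr":[0,0,0],"claw":0},{"delta_pos":[70,109,-60],"dr":[0,0,0],"claw":0},{"delta_pos":[70,109,-85],"dr":[0,0,0],"claw":0},{"delta_pos":[70,109,-100],"dr":[0,0,0],"claw":0},{"delta_pos":[70,109,-105],"dr":[0,0,0],"claw":0},{"delta_pos":[70,109,-105],"dr":[0,0,0],"claw":0},{"delta_pos":[70,109,-105],"dr":[0,0,0],"claw":0}]'
python3 - <<'E'
from h import *
c=grab('scene'); cv2.imwrite('pics/s1.png',cv2.resize(c['image'][130:260,180:340,::-1],None,fx=4.5,fy=4.5,interpolation=cv2.INTER_CUBIC))
print(env.read_state()['ft_force'],env.read_state()['tool_pos'])
E
```

```text
clock: 1.98
tool_pos: [0.4832, 0.0017, 0.167]
ee_rot: [3.141, 0.028, 0.001]
ft_force: [0.8, -0.7, 0.5]
gripper_width: -0.0
grasp_force: 0.0
[ 0.30643665  0.0669714  -1.38800977] [0.48372692 0.00161512 0.16788498]
```

View pics/s1.png

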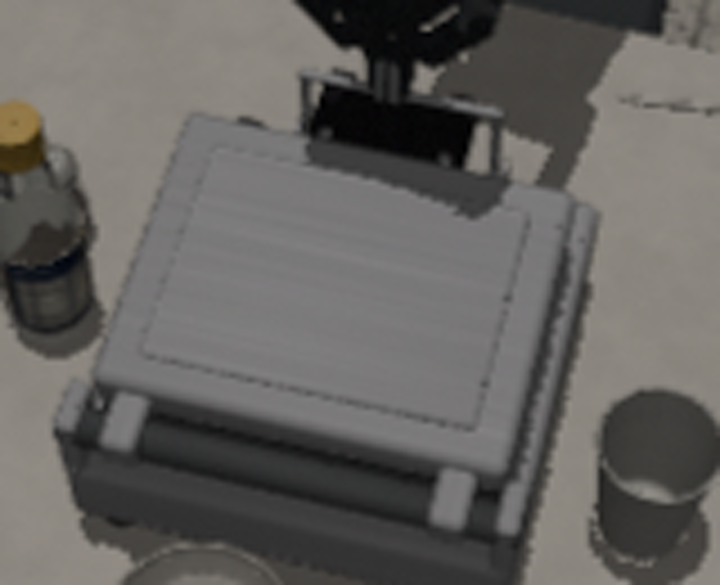

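The fingers hang centred over the ledge, with the tip at about crop (385,100). From this high rear camera that agrees with the tip being above and behind the bar. Next I descend by feel.

```bash
python3 -m crank '[{"delta_pos":[0,2,-10],"dr":[0,0,0],"claw":0},{"delta_pos":[0,2,-20],"dr":[0,0,0],"claw":0},{"delta_pos":[0,2,-26],"dr":[0,0,0],"claw":0},{"delta_pos":[0,2,-29],"dr":[0,0,0],"claw":0},{"delta_pos":[0,2,-31],"dr":[0,0,0],"claw":0},{"delta_pos":[0,2,-32],"dr":[0,0,0],"claw":0},{"delta_pos":[0,2,-33],"dr":[0,0,0],"claw":0},{"delta_pos":[0,2,-33],"dr":[0,0,0],"claw":0}]'
python3 -m crank '[{"delta_pos":[0,0,-0.5],"dr":[0,0,0],"claw":0},{"delta_pos":[0,0,-1],"dr":[0,0,0],"claw":0},{"delta_pos":[0,0,-1.5],"dr":[0,0,0],"claw":0},{"delta_pos":[0,0,-2],"dr":[0,0,0],"claw":0},{"delta_pos":[0,0,-2],"dr":[0,0,0],"claw":0}]'
```

```text
clock: 2.7
tool_pos: [0.4821, 0.0039, 0.1348]
ee_rot: [3.141, 0.028, -0.002]
ft_force: [-5.2, -0.0, 8.8]
gripper_width: 0.0001
grasp_force: 4.4
clock: 3.12
tool_pos: [0.482, 0.0039, 0.133]
ee_rot: [3.141, 0.028, -0.003]
ft_force: [-6.6, -0.2, 9.1]
gripper_width: 0.0003
grasp_force: 4.5
```

```bash
for i in 1 2; do python3 -m crank '[{"delta_pos":[0,0,-0.5],"dr":[0,0,0],"claw":0},{"delta_pos":[0,0,-1],"dr":[0,0,0],"claw":0},{"delta_pos":[0,0,-1.5],"dr":[0,0,0],"claw":0},{"delta_pos":[0,0,-1.5],"dr":[0,0,0],"claw":0}]' | egrep 'tool_pos|ft_f'; done
```

```text
tool_pos: [0.4819, 0.0039, 0.1315]
ft_force: [-6.3, 0.7, 9.4]
tool_pos: [0.4818, 0.0039, 0.1299]
ft_force: [-7.1, 1.0, 10.1]
```

```bash
for i in 1 2; do python3 -m crank '[{"delta_pos":[0,0,-0.5],"dr":[0,0,0],"claw":0},{"delta_pos":[0,0,-1],"dr":[0,0,0],"claw":0},{"delta_pos":[0,0,-1],"dr":[0,0,0],"claw":0}]' | egrep 'tool_pos|ft_f'; done
```

```text
tool_pos: [0.4817, 0.0039, 0.129]
ft_force: [-7.0, -0.2, 10.1]
tool_pos: [0.4817, 0.0039, 0.1286]
ft_force: [-8.0, -0.0, 11.8]
```

```bash
for i in 1 2; do python3 -m crank '[{"delta_pos":[0,0,-0.5],"dr":[0,0,0],"claw":0},{"delta_pos":[0,0,-0.5],"dr":[0,0,0],"claw":0},{"delta_pos":[0,0,-0.5],"dr":[0,0,0],"claw":0}]' | egrep 'tool_pos|ft_f'; done
```

```text
tool_pos: [0.4817, 0.0039, 0.1286]
ft_force: [-9.3, 0.4, 13.6]
tool_pos: [0.4817, 0.0039, 0.1285]
ft_force: [-10.5, 0.8, 15.3]
```

```bash
python3 -m crank '[{"delta_pos":[-2,0,-0.5],"dr":[0,0,0],"claw":0},{"delta_pos":[-4,0,-1],"dr":[0,0,0],"claw":0},{"delta_pos":[-6,0,-1],"dr":[0,0,0],"claw":0},{"delta_pos":[-8,0,-1],"dr":[0,0,0],"claw":0},{"delta_pos":[-10,0,-1],"dr":[0,0,0],"claw":0},{"delta_pos":[-10,0,-1],"dr":[0,0,0],"claw":0}]' | egrep 'tool_pos|ft_f'; python3 -m crank '[{"delta_pos":[-2,0,0],"dr":[0,0,0],"claw":0},{"delta_pos":[-4,0,0],"dr":[0,0,0],"claw":0},{"delta_pos":[-6,0,0],"dr":[0,0,0],"claw":0},{"delta_pos":[-6,0,0],"dr":[0,0,0],"claw":0}]' | egrep 'tool_pos|ft_f'
```

```text
tool_pos: [0.4777, 0.0036, 0.1289]
ft_force: [5.6, -0.3, 9.1]
tool_pos: [0.4717, 0.0035, 0.1287]
ft_force: [5.3, 1.3, 8.3]
```

```bash
python3 -m crank '[{"delta_pos":[0,0,-1],"dr":[0,0,0],"claw":0},{"delta_pos":[-1,0,-1.5],"dr":[0,0,0],"claw":0},{"delta_pos":[-3,0,-1.5],"dr":[0,0,0],"claw":0},{"delta_pos":[-5,0,-1.5],"dr":[0,0,0],"claw":0},{"delta_pos":[-5,0,-1.5],"dr":[0,0,0],"claw":0}]' | egrep 'tool_pos|ft_f'; python3 -m crank '[{"delta_pos":[-2,0,0],"dr":[0,0,0],"claw":0},{"delta_pos":[-4,0,0],"dr":[0,0,0],"claw":0},{"delta_pos":[-6,0,0],"dr":[0,0,0],"claw":0},{"delta_pos":[-6,0,0],"dr":[0,0,0],"claw":0}]' | egrep 'tool_pos|ft_f'
```

```text
tool_pos: [0.4683, 0.0034, 0.1286]
ft_force: [7.8, 0.1, 11.5]
tool_pos: [0.4623, 0.0033, 0.1286]
ft_force: [7.8, 0.0, 11.3]
```

```bash
python3 -m crank '[{"delta_pos":[-2,0,0],"dr":[0,0,0],"claw":0},{"delta_pos":[-4,0,0],"dr":[0,0,0],"claw":0},{"delta_pos":[-6,0,0],"dr":[0,0,0],"claw":0},{"delta_pos":[-8,0,0],"dr":[0,0,0],"claw":0},{"delta_pos":[-9,0,0],"dr":[0,0,0],"claw":0},{"delta_pos":[-9,0,0],"dr":[0,0,0],"claw":0},{"delta_pos":[-9,0,0],"dr":[0,0,0],"claw":0},{"delta_pos":[-9,0,0],"dr":[0,0,0],"claw":0}]' | egrep 'tool_pos|ft_f'
python3 - <<'E'
from h import *
c=grab('scene'); cv2.imwrite('pics/s2.png',cv2.resize(c['image'][130:260,180:340,::-1],None,fx=4.5,fy=4.5,interpolation=cv2.INTER_CUBIC))
E
```

```text
tool_pos: [0.4532, 0.0033, 0.1285]
ft_force: [7.0, -1.1, 11.3]
```

View pics/s2.png

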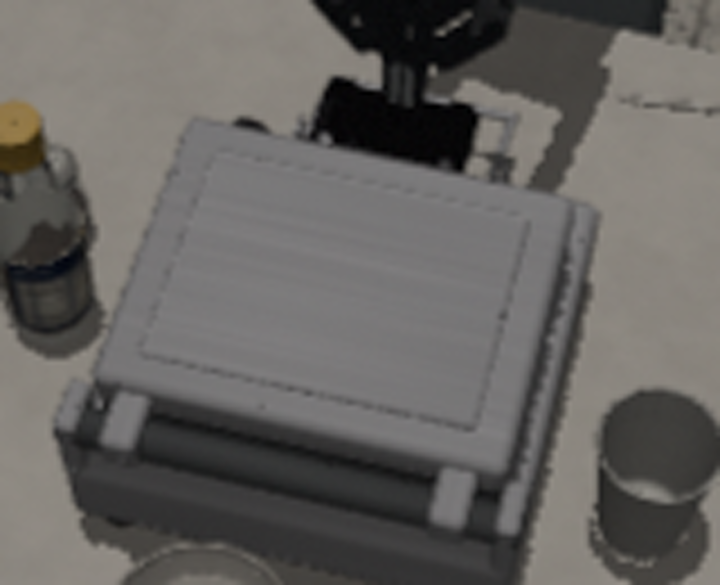

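The bail has swung off: its arm now runs forward and low at about crop (515,110), and the ledge's front edge is clear. I slide back along the ledge with the plate still held down.

```bash
python3 -m crank '[{"delta_pos":[3,0,0],"dr":[0,0,0],"claw":0},{"delta_pos":[6,0,0],"dr":[0,0,0],"claw":0},{"delta_pos":[9,0,0],"dr":[0,0,0],"claw":0},{"delta_pos":[9,0,0],"dr":[0,0,0],"claw":0}]' | egrep 'tool_pos|ft_f'; python3 -m crank '[{"delta_pos":[3,0,0],"dr":[0,0,0],"claw":0},{"delta_pos":[6,0,0],"dr":[0,0,0],"claw":0},{"delta_pos":[9,0,0],"dr":[0,0,0],"claw":0},{"delta_pos":[12,0,0],"dr":[0,0,0],"claw":0},{"delta_pos":[15,0,0],"dr":[0,0,0],"claw":0},{"delta_pos":[18,0,0],"dr":[0,0,0],"claw":0},{"delta_pos":[20,0,0],"dr":[0,0,0],"claw":0},{"delta_pos":[20,0,0],"dr":[0,0,0],"claw":0}]' | egrep 'clock|tool_pos|ft_f'
```

```text
tool_pos: [0.4542, 0.0033, 0.128]
ft_force: [-15.5, -0.4, 26.3]
clock: 8.08
tool_pos: [0.474, 0.0035, 0.1281]
ft_force: [-16.1, -0.2, 25.4]
```

```bash
python3 -m crank '[{"delta_pos":[2,0,0.5],"dr":[0,0,0],"claw":0},{"delta_pos":[4,0,1],"dr":[0,0,0],"claw":0},{"delta_pos":[6,0,2],"dr":[0,0,0],"claw":0},{"delta_pos":[6,0,3],"dr":[0,0,0],"claw":0},{"delta_pos":[6,0,4],"dr":[0,0,0],"claw":0},{"delta_pos":[6,0,5],"dr":[0,0,0],"claw":0},{"delta_pos":[6,0,6],"dr":[0,0,0],"claw":0},{"delta_pos":[6,0,7],"dr":[0,0,0],"claw":0},{"delta_pos":[6,0,8],"dr":[0,0,0],"claw":0},{"delta_pos":[6,0,9],"dr":[0,0,0],"claw":0}]' | egrep 'clock|tool_pos|ft_f'
```

```text
clock: 8.92
tool_pos: [0.4813, 0.0036, 0.1338]
ft_force: [-5.8, 0.9, 8.7]
```

```bash
python3 -m crank '[{"delta_pos":[0,0,3],"dr":[0,0,0],"claw":0},{"delta_pos":[0.2,0,7],"dr":[0,0,0],"claw":0},{"delta_pos":[0.5,0,11],"dr":[0,0,0],"claw":0},{"delta_pos":[1,0,15],"dr":[0,0,0],"claw":0},{"delta_pos":[1.5,0,19],"dr":[0,0,0],"claw":0},{"delta_pos":[2,0,23],"dr":[0,0,0],"claw":0},{"delta_pos":[2.8,0,27],"dr":[0,0,0],"claw":0},{"delta_pos":[3.7,0,31],"dr":[0,0,0],"claw":0},{"delta_pos":[4.6,0,35],"dr":[0,0,0],"claw":0},{"delta_pos":[5.5,0,39],"dr":[0,0,0],"claw":0},{"delta_pos":[6.5,0,43],"dr":[0,0,0],"claw":0},{"delta_pos":[6.5,0,44],"dr":[0,0,0],"claw":0}]' | egrep 'clock|tool_pos|ft_f'
```

```text
clock: 9.92
tool_pos: [0.4889, 0.0039, 0.179]
ft_force: [-2.8, 0.4, 9.3]
```

```bash
python3 -m crank '[{"delta_pos":[1,0,4],"dr":[0,0,0],"claw":0},{"delta_pos":[2.2,0,8],"dr":[0,0,0],"claw":0},{"delta_pos":[3.5,0,12],"dr":[0,0,0],"claw":0},{"delta_pos":[4.8,0,16],"dr":[0,0,0],"claw":0},{"delta_pos":[6.1,0,20],"dr":[0,0,0],"claw":0},{"delta_pos":[7.5,0,24],"dr":[0,0,0],"claw":0},{"delta_pos":[9,0,28],"dr":[0,0,0],"claw":0},{"delta_pos":[10.7,0,32],"dr":[0,0,0],"claw":0},{"delta_pos":[12.4,0,36],"dr":[0,0,0],"claw":0},{"delta_pos":[14.2,0,40],"dr":[0,0,0],"claw":0},{"delta_pos":[16,0,44],"dr":[0,0,0],"claw":0},{"delta_pos":[17,0,46],"dr":[0,0,0],"claw":0}]' | egrep 'clock|tool_pos|ft_f'
```

```text
clock: 10.92
tool_pos: [0.5064, 0.0043, 0.2251]
ft_force: [-1.8, 1.8, 8.1]
```

```bash
python3 -m crank '[{"delta_pos":[1,0,4],"dr":[0,0,0],"claw":0},{"delta_pos":[2.7,0,8],"dr":[0,0,0],"claw":0},{"delta_pos":[4.6,0,12],"dr":[0,0,0],"claw":0},{"delta_pos":[6.5,0,15.5],"dr":[0,0,0],"claw":0},{"delta_pos":[8.5,0,19],"dr":[0,0,0],"claw":0},{"delta_pos":[10.5,0,22.5],"dr":[0,0,0],"claw":0},{"delta_pos":[12.5,0,26],"dr":[0,0,0],"claw":0},{"delta_pos":[14.5,0,29.5],"dr":[0,0,0],"claw":0},{"delta_pos":[16.7,0,33],"dr":[0,0,0],"claw":0},{"delta_pos":[19,0,36.5],"dr":[0,0,0],"claw":0},{"delta_pos":[21.5,0,40],"dr":[0,0,0],"claw":0},{"delta_pos":[24,0,43],"dr":[0,0,0],"claw":0}]' | egrep 'clock|tool_pos|ft_f'
```

```text
clock: 11.92
tool_pos: [0.5308, 0.0048, 0.2659]
ft_force: [2.9, 3.8, 3.8]
```

```bash
python3 -m crank '[{"delta_pos":[2.2,0.3,3.3],"dr":[0,0,0],"claw":0},{"delta_pos":[4.8,0.5,6.6],"dr":[0,0,0],"claw":0},{"delta_pos":[7.5,0.5,9.8],"dr":[0,0,0],"claw":0},{"delta_pos":[10.3,0.5,13],"dr":[0,0,0],"claw":0},{"delta_pos":[13.2,0.5,16.2],"dr":[0,0,0],"claw":0},{"delta_pos":[16,0.5,19.2],"dr":[0,0,0],"claw":0},{"delta_pos":[19,0.5,22.3],"dr":[0,0,0],"claw":0},{"delta_pos":[22,0.6,25.4],"dr":[0,0,0],"claw":0},{"delta_pos":[25,0.7,28.4],"dr":[0,0,0],"claw":0},{"delta_pos":[28,0.8,31.3],"dr":[0,0,0],"claw":0},{"delta_pos":[31,0.9,34.2],"dr":[0,0,0],"claw":0},{"delta_pos":[34,1,37],"dr":[0,0,0],"claw":0}]' | egrep 'clock|tool_pos|ft_f'
```

```text
clock: 12.92
tool_pos: [0.5638, 0.0049, 0.302]
ft_force: [3.5, 3.3, 2.9]
```

```bash
python3 -m crank '[{"delta_pos":[3.2,0.2,2.9],"dr":[0,0,0],"claw":0},{"delta_pos":[6.6,0.3,5.7],"dr":[0,0,0],"claw":0},{"delta_pos":[10,0.4,8.5],"dr":[0,0,0],"claw":0},{"delta_pos":[13.4,0.5,11.2],"dr":[0,0,0],"claw":0},{"delta_pos":[16.8,0.5,13.8],"dr":[0,0,0],"claw":0},{"delta_pos":[20.2,0.5,16.3],"dr":[0,0,0],"claw":0},{"delta_pos":[23.6,0.5,18.7],"dr":[0,0,0],"claw":0},{"delta_pos":[27,0.5,21],"dr":[0,0,0],"claw":0},{"delta_pos":[30,0.5,23],"dr":[0,0,0],"claw":0},{"delta_pos":[32.5,0.5,25],"dr":[0,0,0],"claw":0},{"delta_pos":[34.5,0.5,27],"dr":[0,0,0],"claw":0},{"delta_pos":[36,0.5,29],"dr":[0,0,0],"claw":0}]' | egrep 'clock|tool_pos|ft_f'
```

```text
clock: 13.92
tool_pos: [0.5986, 0.0044, 0.3297]
ft_force: [-0.3, -0.3, -0.2]
```

The force is zero, so the plate is at its open stop. I lift away and check.

```bash
python3 -m crank '[{"delta_pos":[2,0,2],"dr":[0,0,0],"claw":0},{"delta_pos":[4,0,5],"dr":[0,0,0],"claw":0},{"delta_pos":[4,0,10],"dr":[0,0,0],"claw":0},{"delta_pos":[4,0,18],"dr":[0,0,0],"claw":0},{"delta_pos":[4,0,28],"dr":[0,0,0],"claw":0},{"delta_pos":[4,0,38],"dr":[0,0,0],"claw":0},{"delta_pos":[4,0,48],"dr":[0,0,0],"claw":0},{"delta_pos":[4,0,55],"dr":[0,0,0],"claw":0},{"delta_pos":[4,0,60],"dr":[0,0,0],"claw":0},{"delta_pos":[4,0,60],"dr":[0,0,0],"claw":0},{"delta_pos":[4,0,60],"dr":[0,0,0],"claw":0}]' | egrep 'clock|tool_pos|ft_f'
python3 - <<'E'
from h import *
for n in ('scene','top'):
    c=grab(n); cv2.imwrite(f'pics/{n}3.png',cv2.resize(c['image'][80:280,130:390,::-1],None,fx=3,fy=3))
    np.savez(f'{n}3.npz',w=cloud(c))
E
```

```text
clock: 14.83
tool_pos: [0.6035, 0.0053, 0.3912]
ft_force: [-0.9, 0.1, 0.1]
```

View pics/scene3.png

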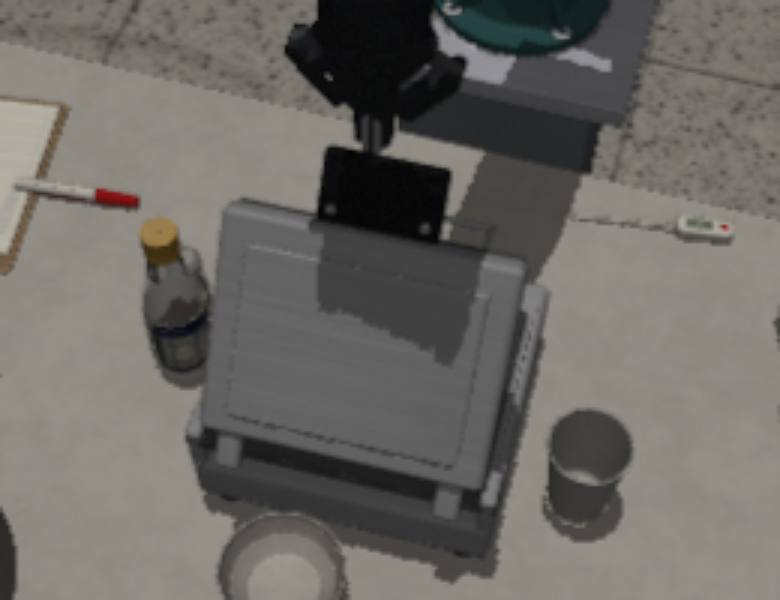

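View pics/top3.png

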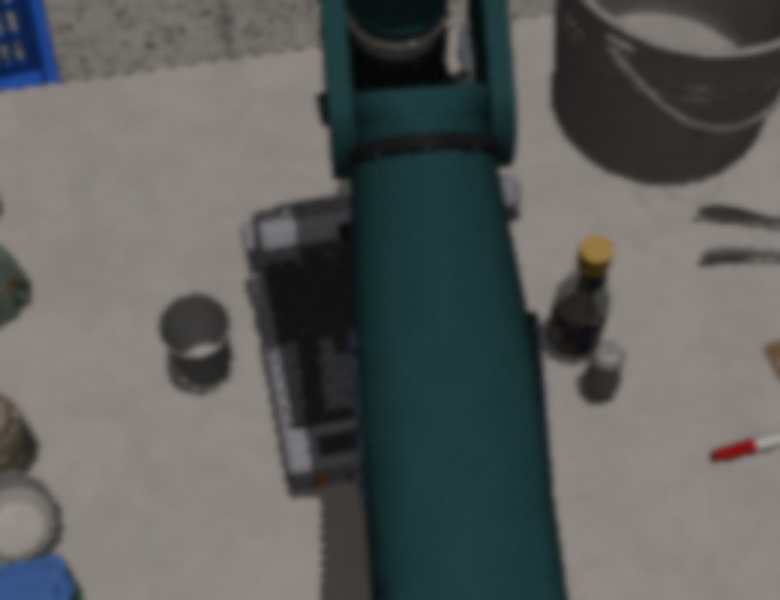

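The plate stands open, and the bottle, shaker and cup are unmoved. The bail shows forward and low at about crop (490,230). I check the plate angle and the bail height from the depth map.

```bash
python3 - <<'E'
from h import *
w=np.load('scene3.npz')['w']
p=w[80+270//3:80+430//3,130+260//3:130+440//3].reshape(-1,3); p=p[~np.isnan(p).any(1)]
n=np.linalg.svd(p-p.mean(0))[2][2] if len(p)<6000 else None; print('tilt',np.arccos(abs(n[2])))
r=w[148:166,275:300]; k=(r[...,2]>.01)&(r[...,0]<.5); print(r[k].round(3)[:40])
E
```

```text
tilt 0.9479584259614429
[[0.392 0.016 0.049]
 [0.392 0.019 0.051]
 [0.387 0.021 0.045]
 [0.393 0.013 0.045]
 [0.392 0.016 0.044]
 [0.39  0.018 0.043]
 [0.39  0.021 0.044]
 [0.392 0.025 0.048]
 [0.391 0.028 0.048]
 [0.389 0.031 0.046]
 [0.389 0.034 0.047]
 [0.392 0.019 0.041]
 [0.394 0.023 0.045]
 [0.393 0.025 0.044]
 [0.394 0.029 0.047]
 [0.393 0.032 0.047]
 [0.389 0.034 0.042]
 [0.392 0.038 0.047]
 [0.387 0.04  0.043]
 [0.388 0.043 0.044]
 [0.388 0.046 0.046]
 [0.385 0.049 0.043]
 [0.395 0.035 0.045]
 [0.39  0.038 0.041]
 [0.393 0.041 0.046]
 [0.388 0.043 0.04 ]
 [0.39  0.047 0.044]
 [0.389 0.05  0.043]
 [0.391 0.053 0.047]
 [0.388 0.056 0.045]
 [0.39  0.059 0.048]
 [0.388 0.062 0.047]
 [0.394 0.048 0.045]
 [0.39  0.05  0.04 ]
 [0.39  0.053 0.041]
 [0.393 0.057 0.046]
 [0.397 0.06  0.052]
 [0.395 0.063 0.051]
 [0.397 0.061 0.048]
 [0.401 0.064 0.054]]
```

The plate is at 0.948 rad. The bar is at x 0.39, z 0.045, below its pivot (z ≈ 0.067), so the bail is at about 1.9 rad.

```bash
python3 -c "
from plant import env
print(env.hand_in())"
```

```text
the job is handed in; nothing more can be done
None
```

The job is handed in: the plate stands fully open at about 0.95 rad, opened over about 5 s. The bail hangs forward at about 1.9 rad, the bottle, shaker and cup look unmoved in the pictures, and the robot is clear of everything; the hand-in gave no verdict.

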